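# Nest the cooling head into the finned dock

## Task

On this phone-repair bench, take the cooling head with the three widely spaced fins by its black grip and lower it into the aluminium cooling dock, so that its fins slide down between the dock's four fins until they stand on the dock's floor, centred on the dock; let go only when it is down. Leave the other head, the one with many close fins, where it stands.

Things in the scene. Friction and masses are not known exactly. Their poses are not given: they have to be found in the camera images.
- dock: Fixed aluminium dock: plate 116 x 110 x 12 mm (x, y, z) with four upright fins 90 mm long (x), 6 thick (y), centred at y = -48, -16, 16, 48 mm, tops at z = 46 mm. The three slots between, 26 mm wide, are centred at y = -32, 0, 32 mm. Origin: centre of the plate's underside, on the bench; x along the fins, z up. Place and yaw vary.
- wide_head: Loose head to use, 0.25-0.5 kg, standing on three fins 90 mm long (x), 6 thick (y), 40 tall, at y = -32, 0, 32 mm, under a cross plate 44 x 70 x 10 mm (top at z = 50); fins jut out beyond it like comb teeth. Black upright grip 56 (x) x 14 (y) mm, z = 50 to 95. Origin: centre of underside; x along the fins, z up. Either way round fits; home, its origin is 12 mm above the dock's.
- fine_head: Similar loose head that does not fit, to be left alone: same height and grip, cross plate 76 mm wide, but six fins 90 mm long, 6 mm thick, 14 mm apart centre to centre. Origin and axes as for the other head.

How it is judged:
By the outcome, as a careful person would: the job done as asked, in the order asked, and still so for the second after the job is handed in, with the robot touching nothing.
It also fails if it takes over 38 s, if anything falls off the work surface, if the arm or the gripper's body presses on something with over 40 N, if the wrist force passes 120 N, or if a joint passes its speed limit or range.

## Robot

A 6-joint arm with a two-finger parallel gripper is mounted at the origin on the work surface. World frame = base frame: x ahead of the robot, y to its left, z up, the work surface at z = 0. Lengths are in m, angles in degrees, forces in N, time in s.
With the tool pointing down it reaches from about 0.375 to 0.9 m from the base axis. Payload 3.1 kg.
Tool frame: the origin (TCP) lies on the centre line of the jaws, within the pads' length; the fingertips stand 25 mm ahead of it and the grasp point (between the pads) lies 6 mm ahead of it; z points along the fingers, y is the line along which they close (so a half turn about z gives the same grasp; the last joint's range is limited). The gripper opens to 87 mm and grips with 3 to 60 N. Pads are 19 mm wide; open, the fingers measure 117 mm over their backs; the gripper's body (75 mm by 190 mm) begins 51 mm behind the grasp point.
Start: joints at [65.747, 30.224, 82.088, -0, 67.689, -10.227], TCP at [0.151, 0.606, 0.248] pointing down, gripper open.
Joint ranges: [-176.69, 176.69], [-43.24, 126.21], [12.49, 139.97], [-82, 262], [0, 151.66], [-163.58, 163.58]. Speed limits (degrees/s): [159.86, 159.86, 180, 180, 180, 180].

## Interface

Orientations are given as a 3x3 rotation matrix whose columns are the frame's x, y, z axes.
In Python, from rig import bot, cams, models gives the robot as it stands. The module is installed in compiled form; this text tells all that it offers.
- The arm moves only by the shell command python3 -m handwheel 'ROWS' [OPENING]. ROWS is JSON, a list of rows, each a list of 6 numbers: the shift along the world's x, y, z each as a share of 1 m, from -1 to 1, then the turn, a rotation vector about the world's x, y, z each as a share of 2 rad, from -1 to 1. In form: [[dx, dy, dz, wx, wy, wz], ...]. A call has exactly 8 rows; each row is the pose to reach, as a shift and turn from the pose commanded when the call began; what a row does not reach only later rows make up. A row lasts 1/12 s, in which the tool goes at most 41.7 mm and 7.16 degrees, less where a joint would pass 70% of its speed; a pose out of reach is approached as far as the arm can. A call with a number of a shift or a turn outside -1 to 1 is refused whole. A call with a gripper value outside its range is refused whole. OPENING is the opening, from -1 (shut) to 1 (fully open), so that 0 is half open, set as the call begins (- or left out, the last holds). The fingers move at their own pace and stop on an object; the grip force is fixed at half the most. Time passes only in rows, so rows that repeat a pose let the fingers close, or fill a call up. It gives the time, the measured TCP pose, the force, the opening and the grip force at its end, in the units of the state.
- bot.read_state(): the state, without advancing time (a new reading comes with each control period).
- cams.capture(name): name is "scene" or "side" or "wrist"; returns (picture, depth): 420x560x3 uint8, blue, green, red; 420x560 float32, m along the optical axis (not along the pixel's ray), 0 where there is no reading.
- cams.calibration(name): a dict with "mtx" (3x3 intrinsics, pixels), "dist_coeffs" ([k1, k2, p1, p2, k3] as OpenCV has them; the pictures are not rectified), "R" (3x3) and "t" (3): a world point X has camera coordinates R X + t; the wrist camera has in their place "tool_from_camera" (4x4, takes a point from camera to tool coordinates, whose origin is the TCP and whose axes are the flange's). Camera axes: x right, y down, z forward; pixel columns grow to the right and rows downward; lengths in m; the calibration is good to about 2 mm. A picture is of the moment at which its call begins: read the wrist's pose just before it. calibration takes no time and is no camera call.
- bot.hand_in(): hands the job in; it is judged then, once.
Trained networks look in the newest picture that a camera, given by its name, has taken for a name from the list of things; names that differ only in an ending like _2 or _b are one class to them, and where a whole thing is asked for, a point or a joint stands for the part that bears it (a point fixed in the world has none). Each returns a list of dicts, best first, with "conf" (0 to 1); they miss things now and then, are a little off and sometimes report something else, mostly with a low value. They report only what shows in the picture. A call takes as long as a camera call.
- models.spot_in(query, camera): "position" ([column, row] in pixels, amid what is visible of it).
- models.tip_of(query, camera): "position" ([column, row] in pixels: a listed point, or the origin of a listed thing).
The state is a dict: "time_s": time; "joint_positions": joint angles; "qvel": joint speeds; "tau": joint torques, N m; "position": TCP position; "tcp_rot": TCP orientation; "force": force on the tool from outside, world axes, zero at the start; "moment": the same for the moment, N m; "opening": opening from 0.0 (shut) to 1.0 (fully open); "grasp_force": force on a finger pad.
Only numpy, scipy, OpenCV 4.12 (cv2) and the standard library are available. Lean on these libraries where they do the work, as an engineer would, in place of code of your own. Each camera call takes 0.05 s, during which the arm holds its last target. There are 200 camera calls.

## Working session

There is one attempt and no reset: what is moved stays moved. The work goes in short steps, Python scripts to look and compute and a shell command to move; the robot and the scene stay as the last step left them, time stands still between calls to the robot, and variables do not carry over. Pictures are saved under pics/ and viewed, at most 10 in all, crops included, and the job is handed in when it is done.

```bash
mkdir -p pics
cat > h.py <<'E'
import numpy as np, cv2
from rig import bot,cams,models
def cloud(name):
    s=bot.read_state(); im,d=cams.capture(name); c=cams.calibration(name)
    v,u=np.nonzero(d>0)
    p=cv2.undistortPoints(np.stack([u,v],1).astype(np.float64)[:,None],np.array(c["mtx"]),np.array(c["dist_coeffs"]))[:,0]
    z=d[v,u]; P=np.c_[p*z[:,None],z]
    if name=="wrist":
        T=np.array(c["tool_from_camera"]); P=P@T[:3,:3].T+T[:3,3]
        P=P@np.array(s["tcp_rot"]).T+np.array(s["position"])
    else: P=(P-np.array(c["t"]))@np.array(c["R"])
    W=np.full(d.shape+(3,),np.nan); W[v,u]=P
    return im,W
E
python3 - <<'E'
from h import *
for n in["scene","side"]:
    im,W=cloud(n); cv2.imwrite(f"pics/{n}1.png",im); np.save(n+".npy",W)
    for q in["dock","wide_head","fine_head"]:
        r=models.spot_in(q,n)
        for a in r[:2]:
            x,y=map(int,a["position"]); print(n,q,a["conf"],x,y,W[y,x].round(3))
print(bot.read_state())
E
```

```text
scene dock 0.64 92 287 [ 0.588 -0.3    0.014]
scene wide_head 0.72 277 237 [ 0.625 -0.013  0.06 ]
scene fine_head 0.95 416 202 [0.607 0.256 0.047]
side dock 0.78 344 314 [ 0.573 -0.31   0.025]
side wide_head 0.73 302 206 [ 0.591 -0.032  0.05 ]
side fine_head 0.7 264 152 [0.572 0.227 0.051]
{'time_s': 0.4, 'joint_positions': array([ 6.57456183e+01,  3.02329854e+01,  8.20957377e+01,  9.34515467e-05,
        6.76894164e+01, -1.02262665e+01]), 'qvel': array([ 0.05914018, -0.01852471, -0.18281178, -0.08211396, -0.01806235,
        0.076836  ]), 'tau': array([-7.94971020e-04, -4.39505911e+01, -1.76655525e+01,  6.32191147e-02,
        5.30214328e-02, -6.51293931e-05]), 'position': array([0.15141634, 0.6062762 , 0.24740189]), 'tcp_rot': array([[-9.70176744e-01,  2.42398573e-01, -1.31428859e-04],
       [ 2.42398602e-01,  9.70176703e-01, -2.88028407e-04],
       [ 5.76915426e-05, -3.11296634e-04, -9.99999950e-01]]), 'force': array([-1.05605365,  0.27345024, -0.04149549]), 'moment': array([-0.01065059,  0.04407144,  0.00252672]), 'grasp_force': 0.0, 'opening': 1.0009553239878093}
```

View pics/scene1.png

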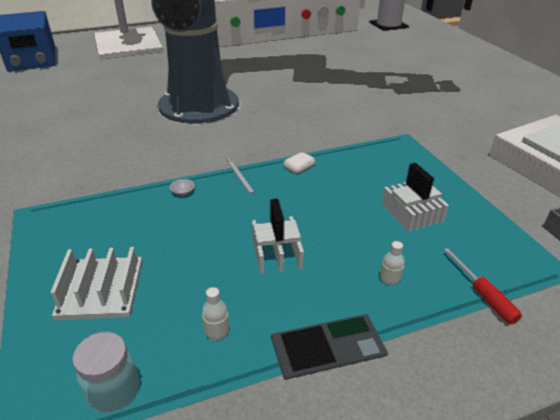

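View pics/side1.png

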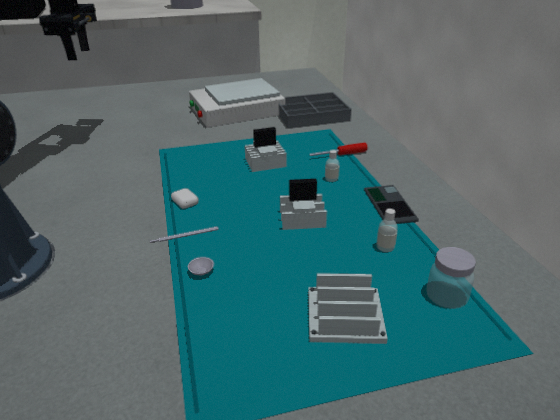

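The scene picture shows the wide head at (277,237), the dock at (95,280) and the fine head at (416,205). The side picture agrees, with the wide head at (302,206) and the dock at (345,312). Next I fit poses from the depth.

Run:
```python
from h import *
for n in["scene","side"]:
    W=np.load(n+".npy").reshape(-1,3)
    for nm,c,lo,hi in[("bench",(.6,-.15),-.01,.01),("head grip",(.59,-.03),.062,.11),("head plate",(.59,-.03),.045,.056),("dock top",(.575,-.305),.041,.06),("dock all",(.575,-.305),.009,.06)]:
        m=(np.hypot(*(W[:,:2]-c).T)<.1)&(W[:,2]>lo)&(W[:,2]<hi)
        P=W[m]
        if len(P)>10: print(n,nm,len(P),P[:,2].mean().round(4),P[:,2].max().round(3),cv2.minAreaRect(P[:,:2].astype(np.float32)*1000),np.median(P,0).round(3))
```

```text
scene bench 8058 0.002 0.01 ((601.4749145507812, -144.22540283203125), (187.05258178710938, 199.4977569580078), 74.53445434570312) [ 0.607 -0.156  0.002]
scene head grip 434 0.0863 0.098 ((601.2462768554688, -4.387941360473633), (14.382284164428711, 58.127197265625), 79.5129165649414) [ 0.614 -0.008  0.092]
scene head plate 681 0.0508 0.056 ((601.049072265625, -4.138973236083984), (70.17201232910156, 57.28361892700195), 79.1614761352539) [ 0.606 -0.013  0.051]
scene dock top 1022 0.0461 0.049 ((584.3132934570312, -289.5408020019531), (103.99504852294922, 91.90937042236328), 73.20330810546875) [ 0.588 -0.294  0.047]
scene dock all 4833 0.0248 0.049 ((584.8051147460938, -289.3729248046875), (111.04493713378906, 118.60111236572266), 73.1404037475586) [ 0.598 -0.294  0.017]
side bench 4539 0.0005 0.01 ((599.9703979492188, -141.13221740722656), (199.5060272216797, 181.25857543945312), 0.4421808421611786) [ 0.597 -0.142  0.001]
side head grip 469 0.0811 0.096 ((598.3878173828125, -8.488277435302734), (18.365875244140625, 55.5648307800293), 78.16881561279297) [ 0.597 -0.013  0.081]
side head plate 267 0.05 0.056 ((594.2405395507812, -26.48540687561035), (35.29290771484375, 53.17885208129883), 80.8440933227539) [ 0.594 -0.025  0.05 ]
side dock top 1145 0.0448 0.049 ((583.1599731445312, -292.5467529296875), (104.4803695678711, 91.35482025146484), 73.16580963134766) [ 0.582 -0.301  0.045]
side dock all 4551 0.0297 0.049 ((582.992919921875, -292.5132751464844), (112.05359649658203, 117.42705535888672), 72.85995483398438) [ 0.578 -0.305  0.031]
```

```bash
python3 -m handwheel '[[0.19,-0.26,0,0,0,0.028],[0.19,-0.26,0,0,0,0.028],[0.19,-0.26,0,0,0,0.028],[0.19,-0.26,0,0,0,0.028],[0.19,-0.26,0,0,0,0.028],[0.19,-0.26,0,0,0,0.028],[0.19,-0.26,0,0,0,0.028],[0.19,-0.26,0,0,0,0.028]]' 1
python3 -m handwheel '[[0.19,-0.26,0,0,0,0],[0.19,-0.26,0,0,0,0],[0.19,-0.26,0,0,0,0],[0.19,-0.26,0,0,0,0],[0.19,-0.26,0,0,0,0],[0.19,-0.26,0,0,0,0],[0.19,-0.26,0,0,0,0],[0.19,-0.26,0,0,0,0]]'
```

```text
time_s: 1.07
position: [0.3429, 0.3439, 0.2478]
tcp_rot: [[-0.982, 0.189, 0.001], [0.189, 0.982, -0.0], [-0.001, -0.0, -1.0]]
force: [-0.2, 0.5, -0.7]
opening: 1.001
grasp_force: 0.0
time_s: 1.73
position: [0.5337, 0.0832, 0.2479]
tcp_rot: [[-0.982, 0.19, 0.002], [0.19, 0.982, -0.001], [-0.002, -0.0, -1.0]]
force: [0.8, 0.2, 0.1]
opening: 0.997
grasp_force: 0.0
```

Continue to directly above the head, then take a wrist look.

```bash
python3 -m handwheel '[[0.065,-0.089,0,0,0,0],[0.065,-0.089,0,0,0,0],[0.065,-0.089,0,0,0,0],[0.065,-0.089,0,0,0,0],[0.065,-0.089,0,0,0,0],[0.065,-0.089,0,0,0,0],[0.065,-0.089,0,0,0,0],[0.065,-0.089,0,0,0,0]]'
cat > m.py <<'E'
from h import *
import sys
n=sys.argv[1]; c=np.array(eval(sys.argv[2])); R=float(sys.argv[3])
im,W=cloud("wrist"); cv2.imwrite("pics/"+n+".png",im); W=W.reshape(-1,3); W=W[np.isfinite(W[:,0])]
for lo,hi in eval(sys.argv[4]):
    m=(np.hypot(*(W[:,:2]-c).T)<R)&(W[:,2]>lo)&(W[:,2]<hi); P=W[m]
    if len(P)>10: print(lo,hi,len(P),P[:,2].mean().round(4),cv2.minAreaRect(P[:,:2].astype(np.float32)*1000),P.mean(0).round(4))
print(bot.read_state()["position"])
E
python3 m.py w1 "(.6,-.005)" .1 "[(.085,.12),(.062,.12),(.03,.056),(.044,.056),(-.01,.008)]"
```

```text
time_s: 2.4
position: [0.5955, -0.0012, 0.2476]
tcp_rot: [[-0.983, 0.186, -0.001], [0.186, 0.983, 0.0], [0.001, 0.0, -1.0]]
force: [-0.5, 0.1, -0.8]
opening: 1.0
grasp_force: 0.0
0.085 0.12 822 0.0955 ((599.489990234375, -6.766811370849609), (13.595413208007812, 55.371498107910156), 80.33314514160156) [ 0.5978 -0.0064  0.0955]
0.062 0.12 877 0.0942 ((599.4341430664062, -6.700008392333984), (13.595842361450195, 55.52617263793945), 80.20610809326172) [ 0.5962 -0.0061  0.0942]
0.03 0.056 2618 0.0484 ((599.8969116210938, -6.691112518310547), (70.23582458496094, 90.40673828125), 79.61663818359375) [ 0.5966 -0.0058  0.0484]
0.044 0.056 2034 0.0507 ((596.6469116210938, -6.133060455322266), (69.94629669189453, 49.666259765625), 79.57589721679688) [ 0.5989 -0.0059  0.0507]
-0.01 0.008 16668 0.0016 ((599.9337768554688, -5.1789398193359375), (199.59532165527344, 199.0428466796875), 35.594600677490234) [ 0.5917 -0.0029  0.0016]
[ 0.59564898 -0.00130934  0.24768007]
```

View pics/w1.png

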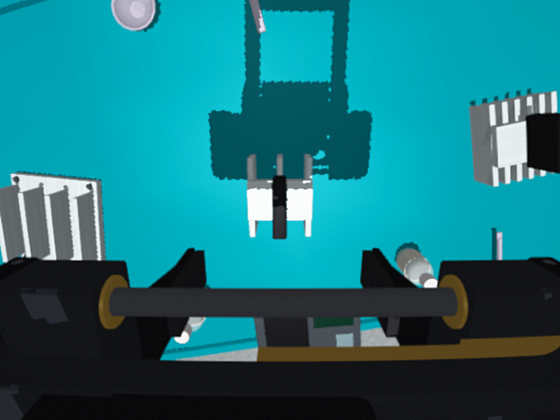

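The wrist picture shows the wide head below the gripper at (280,200), with its grip between the fingers and clear space around it. I'll descend onto the grip.

```bash
python3 -m handwheel '[[0.004,-0.005,-0.03,0,0,0.002],[0.004,-0.005,-0.06,0,0,0.002],[0.004,-0.005,-0.09,0,0,0.002],[0.004,-0.005,-0.115,0,0,0.002],[0.004,-0.005,-0.14,0,0,0.002],[0.004,-0.005,-0.155,0,0,0.002],[0.004,-0.005,-0.162,0,0,0.002],[0.004,-0.005,-0.162,0,0,0.002]]'
python3 -m handwheel '[[0,0,0,0,0,0],[0,0,0,0,0,0],[0,0,0,0,0,0],[0,0,0,0,0,0],[0,0,0,0,0,0],[0,0,0,0,0,0],[0,0,0,0,0,0],[0,0,0,0,0,0]]' -1
python3 -m handwheel '[[0,0,0,0,0,0],[0,0,0,0,0,0],[0,0,0,0,0,0],[0,0,0,0,0,0],[0,0,0,0,0,0],[0,0,0,0,0,0],[0,0,0,0,0,0],[0,0,0,0,0,0]]'
```

```text
time_s: 3.12
position: [0.5992, -0.0068, 0.0841]
tcp_rot: [[-0.983, 0.183, -0.003], [0.183, 0.983, 0.001], [0.004, 0.0, -1.0]]
force: [-0.8, 0.3, -0.0]
opening: 1.001
grasp_force: 0.0
time_s: 3.78
position: [0.6005, -0.0077, 0.0857]
tcp_rot: [[-0.983, 0.184, 0.0], [0.184, 0.983, -0.0], [-0.0, -0.0, -1.0]]
force: [-0.8, 0.2, 0.0]
opening: 0.48
grasp_force: 0.0
time_s: 4.45
position: [0.6001, -0.0076, 0.0852]
tcp_rot: [[-0.983, 0.184, -0.001], [0.184, 0.983, 0.0], [0.001, -0.0, -1.0]]
force: [0.3, 1.0, -2.0]
opening: 0.155
grasp_force: 30.0
```

```bash
python3 -m handwheel '[[0,0,0.01,0,0,0],[0,0,0.025,0,0,0],[0,0,0.045,0,0,0],[0,0,0.065,0,0,0],[0,0,0.085,0,0,0],[0,0,0.1,0,0,0],[0,0,0.11,0,0,0],[0,0,0.11,0,0,0]]'
python3 -m handwheel '[[-0.002,-0.015,0,0,0,-0.01],[-0.004,-0.04,0,0,0,-0.02],[-0.006,-0.065,0,0,0,-0.03],[-0.008,-0.09,0,0,0,-0.04],[-0.010,-0.115,0,0,0,-0.056],[-0.012,-0.14,0,0,0,-0.056],[-0.014,-0.16,0,0,0,-0.056],[-0.014,-0.17,0,0,0,-0.056]]'
python3 -m handwheel '[[0,-0.01,0,0,0,0],[0,-0.03,0,0,0,0],[-0.001,-0.05,0,0,0,0],[-0.002,-0.07,0,0,0,0],[-0.0025,-0.09,0,0,0,0],[-0.0025,-0.105,0,0,0,0],[-0.0025,-0.114,0,0,0,0],[-0.0025,-0.114,0,0,0,0]]'
python3 m.py w2 "(.5835,-.291)" .085 "[(-.01,.008),(.009,.016),(.041,.05),(.009,.05),(.07,.1),(.13,.2)]"
python3 -c "
from rig import bot
s=bot.read_state();print(s['position'],s['tcp_rot'],s['force'])"
```

```text
time_s: 5.12
position: [0.6017, -0.008, 0.1983]
tcp_rot: [[-0.983, 0.184, 0.005], [0.184, 0.983, -0.001], [-0.005, -0.0, -1.0]]
force: [1.7, -0.2, -3.5]
opening: 0.159
grasp_force: 30.0
time_s: 5.78
position: [0.5855, -0.1802, 0.1944]
tcp_rot: [[-0.956, 0.295, -0.002], [0.295, 0.956, -0.0], [0.002, -0.001, -1.0]]
force: [-0.1, 0.5, -3.3]
opening: 0.16
grasp_force: 30.0
time_s: 6.45
position: [0.5841, -0.2932, 0.1952]
tcp_rot: [[-0.956, 0.294, 0.0], [0.294, 0.956, -0.001], [-0.0, -0.0, -1.0]]
force: [0.7, 0.4, -3.6]
opening: 0.159
grasp_force: 30.0
-0.01 0.008 5612 0.0017 ((568.1912841796875, -285.5105895996094), (169.76748657226562, 136.93080139160156), 70.36146545410156) [ 0.5511 -0.2783  0.0017]
0.009 0.016 5211 0.0129 ((566.024169921875, -285.64892578125), (109.23690795898438, 78.1993637084961), 73.34345245361328) [ 0.5591 -0.285   0.0129]
0.041 0.05 1022 0.0465 ((567.2728881835938, -286.2111511230469), (101.20745086669922, 54.93446350097656), 73.33411407470703) [ 0.5628 -0.2836  0.0465]
0.009 0.05 6551 0.0188 ((566.024169921875, -285.64892578125), (109.23690795898438, 78.1993637084961), 73.34345245361328) [ 0.5594 -0.2846  0.0188]
0.13 0.2 6773 0.1629 ((566.3829345703125, -287.9564208984375), (69.94239044189453, 54.65681076049805), 72.85714721679688) [ 0.5658 -0.2877  0.1629]
[ 0.58387697 -0.29168677  0.19517444]
[ 0.58387697 -0.29168677  0.19517444] [[-9.55984570e-01  2.93416775e-01 -3.13109766e-04]
 [ 2.93416338e-01  9.55984223e-01  1.00873044e-03]
 [ 5.95306428e-04  8.72459212e-04 -9.99999442e-01]] [ 0.49552239  0.58504206 -3.25826745]
```

View pics/w2.png

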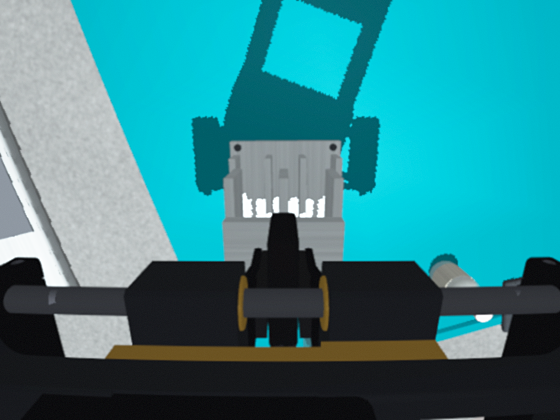

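The wrist picture shows the held head with its fins at (283,205) over the dock's slots at (285,165). By numbers it is about 1–2 mm off sideways and 0.4° off in yaw. I'll correct that and lower.

```bash
python3 -m handwheel '[[0.0005,0.0015,0,0,0,0.0035],[0.0005,0.0015,-0.01,0,0,0.0035],[0.0005,0.0015,-0.025,0,0,0.0035],[0.0005,0.0015,-0.04,0,0,0.0035],[0.0005,0.0015,-0.055,0,0,0.0035],[0.0005,0.0015,-0.065,0,0,0.0035],[0.0005,0.0015,-0.07,0,0,0.0035],[0.0005,0.0015,-0.07,0,0,0.0035]]'
python3 -m handwheel '[[0,0,-0.004,0,0,0],[0,0,-0.008,0,0,0],[0,0,-0.012,0,0,0],[0,0,-0.016,0,0,0],[0,0,-0.02,0,0,0],[0,0,-0.023,0,0,0],[0,0,-0.025,0,0,0],[0,0,-0.025,0,0,0]]'
python3 - <<'E'
from h import *
for n in["scene","side"]:
    im,W=cloud(n); c=(95,280) if n=="scene" else (345,290)
    x0,y0=max(0,c[0]-75),c[1]-75
    cv2.imwrite(f"pics/{n}2.png",cv2.resize(im[y0:y0+150,x0:x0+150],(400,400)))
a=[cv2.imread(f"pics/{n}2.png") for n in["scene","side"]]
cv2.imwrite("pics/both2.png",np.hstack(a))
E
```

```text
time_s: 7.17
position: [0.5837, -0.2889, 0.1239]
tcp_rot: [[-0.959, 0.285, -0.003], [0.285, 0.959, 0.002], [0.003, 0.001, -1.0]]
force: [-0.6, 0.8, -2.9]
opening: 0.158
grasp_force: 30.0
time_s: 7.83
position: [0.5841, -0.29, 0.0999]
tcp_rot: [[-0.958, 0.286, -0.001], [0.286, 0.958, 0.001], [0.001, 0.0, -1.0]]
force: [0.2, -0.1, -3.5]
opening: 0.16
grasp_force: 30.0
```

View pics/both2.png

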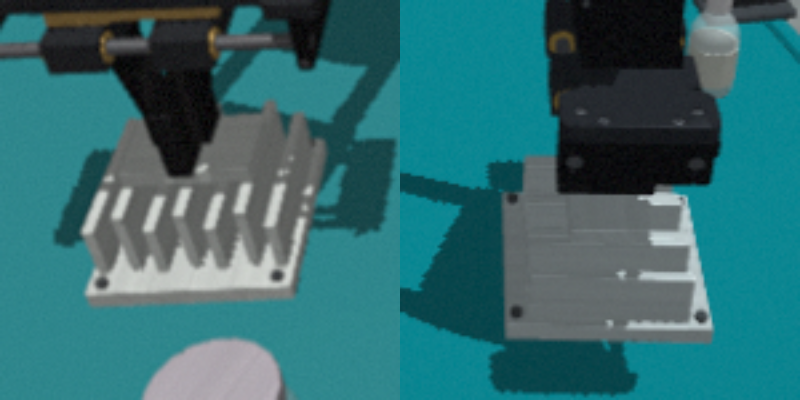

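The enlarged crops show the head's three fins at (155,225), (215,235) and (245,215) area interleaved with the dock's four, evenly spaced and level at the ends. About 3 mm is left to the floor.

```bash
python3 -m handwheel '[[0,0,-0.0005,0,0,0],[0,0,-0.001,0,0,0],[0,0,-0.0015,0,0,0],[0,0,-0.002,0,0,0],[0,0,-0.0025,0,0,0],[0,0,-0.003,0,0,0],[0,0,-0.003,0,0,0],[0,0,-0.003,0,0,0]]'
```

```text
time_s: 8.6
position: [0.5844, -0.2901, 0.0975]
tcp_rot: [[-0.958, 0.286, -0.0], [0.286, 0.958, 0.0], [0.0, 0.0, -1.0]]
force: [-0.5, 0.2, -3.3]
opening: 0.16
grasp_force: 30.0
```

```bash
python3 -m handwheel '[[0,0,-0.0003,0,0,0],[0,0,-0.0006,0,0,0],[0,0,-0.0009,0,0,0],[0,0,-0.0012,0,0,0],[0,0,-0.0015,0,0,0],[0,0,-0.0015,0,0,0],[0,0,-0.0015,0,0,0],[0,0,-0.0015,0,0,0]]'
```

```text
time_s: 9.27
position: [0.5846, -0.2901, 0.0971]
tcp_rot: [[-0.958, 0.286, 0.0], [0.286, 0.958, -0.0], [-0.0, -0.0, -1.0]]
force: [-1.4, 2.3, 5.8]
opening: 0.158
grasp_force: 30.0
```

The force shows it has reached the floor. Release and retreat, then measure.

```bash
python3 -m handwheel '[[0,0,0,0,0,0],[0,0,0,0,0,0],[0,0,0,0,0,0],[0,0,0,0,0,0],[0,0,0,0,0,0],[0,0,0,0,0,0],[0,0,0,0,0,0],[0,0,0,0,0,0]]' 0.6
python3 -m handwheel '[[0,0,0.01,0,0,0],[0,0,0.03,0,0,0],[0,0,0.05,0,0,0],[0,0,0.08,0,0,0],[0,0,0.11,0,0,0],[0,0,0.14,0,0,0],[0,0,0.16,0,0,0],[0,0,0.16,0,0,0]]'
python3 m.py w3 "(.584,-.29)" .085 "[(.09,.12),(.054,.068),(.04,.049),(.009,.016),(.009,.05)]"
```

```text
time_s: 9.93
position: [0.5844, -0.2902, 0.096]
tcp_rot: [[-0.958, 0.286, -0.0], [0.286, 0.958, 0.0], [0.0, 0.0, -1.0]]
force: [0.3, 0.4, 0.1]
opening: 0.679
grasp_force: 0.0
time_s: 10.6
position: [0.587, -0.2918, 0.2628]
tcp_rot: [[-0.958, 0.286, 0.01], [0.285, 0.958, -0.007], [-0.011, -0.004, -1.0]]
force: [0.2, -1.2, 1.4]
opening: 0.799
grasp_force: 0.0
0.09 0.12 862 0.1073 ((583.5877075195312, -290.7045593261719), (13.406412124633789, 56.06170654296875), 73.53421783447266) [ 0.5815 -0.2899  0.1073]
0.054 0.068 2084 0.0626 ((580.8026733398438, -289.3698425292969), (70.29137420654297, 82.49911499023438), 72.42023468017578) [ 0.5821 -0.2899  0.0626]
0.04 0.049 1380 0.0463 ((583.6982421875, -291.6285705566406), (102.35733032226562, 90.11014556884766), 73.15818786621094) [ 0.5814 -0.2906  0.0463]
0.009 0.016 2890 0.0129 ((584.0802001953125, -291.21868896484375), (109.48941802978516, 115.5947494506836), 73.22760009765625) [ 0.5663 -0.2875  0.0129]
0.009 0.05 4900 0.0243 ((584.0802001953125, -291.21868896484375), (109.48941802978516, 115.5947494506836), 73.22760009765625) [ 0.5718 -0.2886  0.0243]
[ 0.585803   -0.29104074  0.25992346]
```

View pics/w3.png

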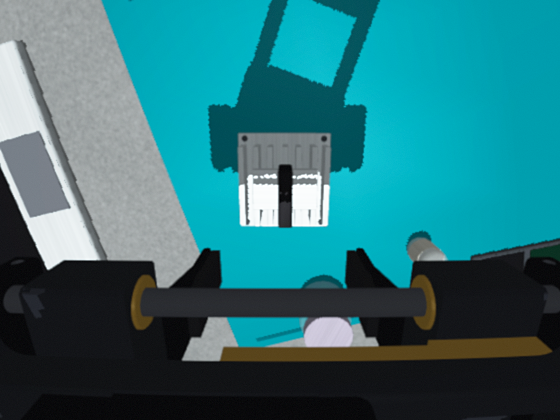

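The head is centred to within 1 mm, with its grip top at 0.107 m, which is fully down. The wrist picture shows it seated at (285,195), with the gripper clear.

```bash
python3 -c "
from rig import bot
print(bot.hand_in())"
```

```text
the job is handed in; nothing more can be done
None
```

The wide-finned head is standing on the dock's floor, centred to within about 1 mm and released. The gripper is clear, the fine head was not touched, and I handed the job in at about 11 s on the robot's clock.

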